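# Drive a tapered key into a pulley hub until it is tight

### The arm

A 7-joint arm with a two-finger parallel gripper is mounted at the origin on a cart in front of the work surface, level with it; the furniture and walls round the work are solid. World frame = base frame: x ahead of the robot, y to its left, z up, the work surface at z = 0. Lengths are in m, angles in rad, forces in N, time in s.
With the tool pointing down it reaches from about 0.35 to 0.9 m from the base axis. Payload 19.9 kg.
Tool frame: the origin (TCP) lies at the centre of the arm's flange, where the gripper is bolted on; the fingertips stand 173 mm ahead of it and the grasp point (between the pads) lies 155 mm ahead of it; z points along the fingers, x is the direction in which the jaws open and shut, and the axes are right-handed (so a half turn about z gives the same grasp; the last joint's range is limited). The gripper opens to 85 mm and grips with 20 to 120 N. Pads are 22 mm wide; open, the fingers measure 114 mm over their backs; the gripper's body (76 mm by 85 mm) begins 54 mm behind the grasp point. The pads swing forward as they close: fully open they stand 13 mm farther back than shut.
Start: joints at [1.192, 0.417, -0.01, 1.614, 0.005, 1.111, -0.053], TCP at [0.207, -0.59, 0.405] pointing down, gripper open.
Joint ranges: [-2.81, 2.81], [-0.39, 2.02], [-1.27, 1.25], [0.06, 2.57], [-1.19, 4.33], [0.19, 2], [-2.82, 2.82]. Speed limits (rad/s): [1.89, 1.89, 2.39, 2.39, 3.01, 3.01, 3.01].

### API

Orientations are given as a 3x3 rotation matrix whose columns are the frame's x, y, z axes.
In Python, from station import ctrl, imaging, job_done, finder gives the robot as it stands.
- The arm moves only by the shell command python3 -m crank 'ROWS' [FORCE]. ROWS is JSON, a list of rows, each a list of 7 numbers: the shift along the world's x, y, z in cm, then the turn, a rotation vector about the world's x, y, z in rad, then the opening, from 0 (shut) to 1 (fully open). In form: [[tx, ty, tz, ax, ay, az, jaw], ...]. A call has 1 to 20 rows; each row shifts and turns the commanded pose from where the row before left it; what a row does not reach is not made up. A row lasts 1/12 s, in which the tool goes at most 41.7 mm and 7.16 degrees, less where a joint would pass 70% of its speed; a pose out of reach is approached as far as the arm can. A call is refused whole if a number of a shift passes 4.17 or a number of a turn 0.125, either way. A call with a gripper value outside its range is refused whole. The fingers move at their own pace and stop on an object; FORCE is the grip in N (left out, the last holds). Time passes only in rows, so rows that do not move let the fingers close. It gives the time, the measured TCP pose, the force and the opening at its end, in the units of the state.
- ctrl.get_state(): the state, without advancing time (a new reading comes with each control period).
- imaging.snapshot(name): name is "scene" or "top"; returns the picture (480x640x3 uint8, blue, green, red); there is no depth.
- imaging.get_calibration(name): a dict with "fovy" (degrees; the focal length in pixels is half the picture's height over the tangent of half this angle, whatever the lens; pixels are square), "cx", "cy" (the principal point, pixels), "rvec" (rotation vector, rad) and "tvec" (3), from world to camera coordinates, as OpenCV has them. Camera axes: x right, y down, z forward; pixel columns grow to the right and rows downward; lengths in m; the calibration is good to about 2 mm. A picture is of the moment at which its call begins. get_calibration takes no time and is no camera call.
- job_done(): hands the job in, once; it reports no verdict.
Trained networks look in the newest picture that a camera, given by its name, has taken for a name from the list of things; names that differ only in an ending like _2 or _b are one class to them, and where a whole thing is asked for, a point or a joint stands for the part that bears it (a point fixed in the world has none). Each returns a list of dicts, best first, with "conf" (0 to 1); they miss things now and then, are a little off and sometimes report something else, mostly with a low value. They report only what shows in the picture. A call takes as long as a camera call.
- finder.spot_in(camera, label): "position" ([column, row] in pixels, amid what is visible of it).
- finder.spot_point(camera, label): "position" ([column, row] in pixels: a listed point, or the origin of a listed thing).
The state is a dict: "clock": time; "q": joint angles; "joint_velocities": joint speeds; "effort": joint torques, N m; "ee_pos": TCP position; "tcp_rot": TCP orientation; "contact_force": force on the tool from outside, world axes, zero at the start; "wrist_torque": the same for the moment, N m; "gripper_width": finger opening in m.
Only numpy, scipy, OpenCV 4.12 (cv2) and the standard library are available. Lean on these libraries where they do the work, as an engineer would, in place of code of your own. Each camera call takes 0.05 s, during which the arm holds its last target. There are 200 camera calls.

### The job

Take the brass taper key out of its blue stand, start it by hand in the keyway between the pulley hub and the shaft so that it stands there loosely, and let go of it. Then knock or press it down from above with shut fingers until it is properly tight, about as tight as a firm 15 N push makes it, without overdriving it, for that would ruin the bearing. How deep it has to go differs from unit to unit, so go by feel, and leave the other things on the bench alone.

Things in the scene. Friction and masses are not known exactly. Their poses are not given: they have to be found in the camera images.
- gib_key: Loose brass taper key, 50 g, upright in key_stand. Origin at the middle of its narrow lower tip, z up. Blade 62 mm long, 14 mm wide (y), tip 5.5 mm thick (x +-2.75 mm, end rounded); +x face plumb, -x face slopes out by 1 in 7, so it is 14 mm thick at the head. Head: x -12 to +5 mm, y +-11 mm, z 61 to 77 mm; grasp it across y.
- key_top (a point): Centre of the flat top of the key's head, 77 mm above the key's tip and 3.5 mm to -x of it: the place to tap.
- key_stand: Fixed blue plastic stand, 50 x 50 x 36 mm, origin under its centre. The key stands in its open pocket, 26 mm deep (floor 10 mm above the bench, a little slack all round), with the key's axes parallel to the stand's; lift it straight up.
- drive_unit: Fixed gear unit: foot 110 x 110 x 8 mm, gearbox 88 mm square, toothed aluminium pulley 96 mm across (rim 44 to 74 mm up), square 52 mm hub with its top 94 mm up. Origin under its centre, on the bench. The 16 mm shaft end rises 2.5 mm above the hub; the keyway is on its -x side. The key belongs there with its axes parallel to the unit's (sloping face to -x).
- keyway_mouth (a point): Middle of the keyway's mouth in the hub's top face (94 mm up, 11.75 mm to -x of the unit's axis). Mouth 16.5 mm wide (y), on average 9.5 mm across (x), 3 mm bevel on the -x edge. Hub wall slopes like the key, shaft side is plumb; slot 58 mm deep. The shaft lies up to 1.2 mm to either side of its mean place (this point does not follow it), so the gap differs from unit to unit.
- shaft (a joint): How far the key has pushed the shaft aside in its springy seat (m): 0 when free, 12 N of side force per 0.001 m. Loose below 0.0006, tight from 0.0008, overdriven above 0.0024. The key touches both walls at 20 to 36 mm depth, then needs some 6 to 16 mm more against a growing force; a slow 15 N push gives about 0.001 to 0.0014. A wedged key stays put.
- box_cube: Small blue carton, 62 x 60 x 61 mm, bystander. Origin under its centre.
- pliers: Needle-nose pliers with blue handles, 49 x 175 x 11 mm, lying flat, bystander. Origin under the middle.
- packet_1: Orange packet, 58 x 85 x 17 mm, bystander. Origin under the middle.
- tape_yellow: Roll of yellow tape, 60 mm across, 18 mm high, lying flat, bystander. Origin under its centre.
- thread_spool: Red thread spool with white flanges, 40 mm across, 36 mm high, standing, bystander. Origin under its centre.

How it is judged:
On the way:
1. the key stands loosely in the keyway, at least 12 mm deep, and has been let go (z of gib_key in the frame of keyway_mouth below -0.012 m and horizontal distance between gib_key and keyway_mouth below 0.007 m and angle between gib_key's own z axis and vertical below 0.12 rad and angle between the y axis of gib_key and the y axis of drive_unit, either way round below 0.15 rad and contact force between the fingers and gib_key below 0.05 N and value of joint shaft below 0.0006 m), for 0.2 s.
At the end, for the whole second after the job is handed in: The key is in the keyway (tip within 7 mm of the mouth's middle sideways, at least 12 mm deep, tilted under 0.12 rad, turned under 0.15 rad), let go and at rest, and tight: it holds the shaft pushed aside by 0.8 to 2.4 mm (z of gib_key in the frame of keyway_mouth below -0.012 m and horizontal distance between gib_key and keyway_mouth below 0.007 m and angle between gib_key's own z axis and vertical below 0.12 rad and angle between the y axis of gib_key and the y axis of drive_unit, either way round below 0.15 rad and contact force between the fingers and gib_key below 0.05 N and value of joint shaft between 0.0008 and 0.0024 m and linear speed of gib_key below 0.01 m/s); the robot touches nothing.
It fails at once if the key is overdriven: the shaft is pushed aside by more than 2.4 mm (value of joint shaft above 0.0024 m).
It fails at once if a bystander is moved by more than 20 mm (distance of any of box_cube, pliers, packet_1, tape_yellow, thread_spool from where it was at the start of the episode above 0.02 m).
It also fails if it takes over 54 s, if anything falls off the work surface, if the arm or the gripper's body presses on something with over 40 N, if the wrist force passes 120 N, or if a joint passes its speed limit or range.

## Working session

There is one attempt and no reset: what is moved stays moved. The work goes in short steps, Python scripts to look and compute and a shell command to move; the robot and the scene stay as the last step left them, time stands still between calls to the robot, and variables do not carry over. Pictures are saved under pics/ and viewed, about 8 in all and at most 12, crops included, and the job is handed in when it is done.

```bash
ls; mkdir -p pics; cat > h.py <<'E'
import numpy as np, cv2
from station import ctrl, imaging, job_done, finder
def cal(n):
    c=imaging.get_calibration(n); f=240/np.tan(np.radians(c["fovy"])/2)
    K=np.array([[f,0,c["cx"]],[0,f,c["cy"]],[0,0,1.]]); R=cv2.Rodrigues(np.array(c["rvec"],float))[0]
    return K,R,np.array(c["tvec"],float).ravel()
def ray(n,p):
    K,R,t=cal(n); d=R.T@np.linalg.solve(K,[p[0],p[1],1]); return -R.T@t,d
def at_z(n,p,z):
    o,d=ray(n,p); return o+d*(z-o[2])/d[2]
def proj(n,X):
    K,R,t=cal(n); q=K@(R@np.asarray(X,float)+t); return q[:2]/q[2]
def tri(p1,p2):
    A=[];b=[]
    for n,p in(("scene",p1),("top",p2)):
        o,d=ray(n,p); d/=np.linalg.norm(d); M=np.eye(3)-np.outer(d,d); A.append(M); b.append(M@o)
    return np.linalg.lstsq(np.vstack(A),np.hstack(b),rcond=None)[0]
E
python3 - <<'E'
from h import *
np.set_printoptions(precision=4,suppress=True)
for n in("scene","top"):
    im=imaging.snapshot(n); cv2.imwrite(f"pics/{n}0.png",im)
    K,R,t=cal(n); print(n,K[0,0],-R.T@t,R[2],[k for k in imaging.get_calibration(n)])
    for l in("gib_key","key_top","key_stand","drive_unit","keyway_mouth","box_cube","pliers","packet_1","tape_yellow","thread_spool"):
        print(l,[(np.round(r["position"],1).tolist(),round(r["conf"],2)) for r in finder.spot_point(n,l)[:2]])
s=ctrl.get_state(); print(s)
E
```

```text
pics
scene 535.8504863755843 [ 0.4918 -0.7161  0.8441] [ 0.0438  0.5906 -0.8058] ['fovy', 'cx', 'cy', 'rvec', 'tvec']
gib_key [([262.0, 346.8], 0.59)]
key_top [([252.7, 327.7], 0.69), ([260.3, 350.2], 0.34)]
key_stand [([260.7, 351.3], 0.65)]
drive_unit [([361.9, 311.1], 0.94)]
keyway_mouth [([357.5, 281.5], 0.77)]
box_cube [([319.5, 389.7], 0.69)]
pliers []
packet_1 [([325.3, 164.6], 0.7)]
tape_yellow [([357.7, 282.6], 0.47), ([325.8, 164.1], 0.46)]
thread_spool [([296.1, 207.6], 0.84)]
top 460.5551951081775 [ 0.4165 -0.1378  0.9371] [ 0.1354 -0.0136 -0.9907] ['fovy', 'cx', 'cy', 'rvec', 'tvec']
gib_key [([405.7, 303.6], 0.48)]
key_top [([409.7, 305.7], 0.61)]
key_stand [([400.6, 302.2], 0.89)]
drive_unit [([371.0, 212.2], 0.89), ([193.0, 217.4], 0.59)]
keyway_mouth [([381.0, 207.4], 0.79), ([401.7, 299.2], 0.62)]
box_cube [([436.2, 255.0], 0.97), ([403.0, 301.9], 0.39)]
pliers [([373.9, 211.4], 0.64), ([257.9, 185.6], 0.62)]
packet_1 [([193.5, 220.5], 0.98)]
tape_yellow [([205.6, 170.6], 0.75)]
thread_spool [([258.2, 252.1], 0.91)]
{'clock': 1.1, 'q': array([ 1.1915,  0.4174, -0.0103,  1.6136,  0.0047,  1.1107, -0.053 ]), 'joint_velocities': array([ 0.0009,  0.0027, -0.0024, -0.0004,  0.0011,  0.0003,  0.0003]), 'effort': array([ -0.0008, -86.4209,   0.6772, -43.5219,   0.0191,   0.0019,
         0.    ]), 'ee_pos': array([ 0.2071, -0.5897,  0.4046]), 'tcp_rot': array([[ 0.3314, -0.9435, -0.0001],
       [-0.9435, -0.3314,  0.0001],
       [-0.0001,  0.    , -1.    ]]), 'contact_force': array([-0.0382, -0.5638,  0.2308]), 'wrist_torque': array([-0.0165,  0.0346, -0.02  ]), 'gripper_width': 0.08584595679446708}
```

```bash
python3 - <<'E'
from h import *
np.set_printoptions(precision=4,suppress=True)
print("keytop",tri([252.7,327.7],[409.7,305.7]),"mouth",tri([357.5,281.5],[381,207.4]))
print(at_z("top",[400.6,302.2],0), at_z("scene",[260.7,351.3],0),"unit",at_z("top",[371,212.2],0),at_z("scene",[361.9,311.1],0))
a=cv2.imread("pics/scene0.png");b=cv2.imread("pics/top0.png")
A=cv2.resize(a[240:400,220:420],None,fx=4,fy=3.75*4/3.75,interpolation=3)[:600]
cv2.imwrite("pics/a.png",cv2.resize(a[250:400,220:420],(800,600),interpolation=3))
cv2.imwrite("pics/b.png",cv2.resize(b[180:330,300:500],(800,600),interpolation=3))
E
```

```text
keytop [ 0.4118 -0.3263  0.0821] mouth [ 0.5868 -0.2686  0.1032]
[ 0.4138 -0.3264  0.    ] [ 0.4203 -0.3291  0.    ] unit [ 0.5966 -0.2642  0.    ] [ 0.6005 -0.2678  0.    ]
```

View pics/a.png

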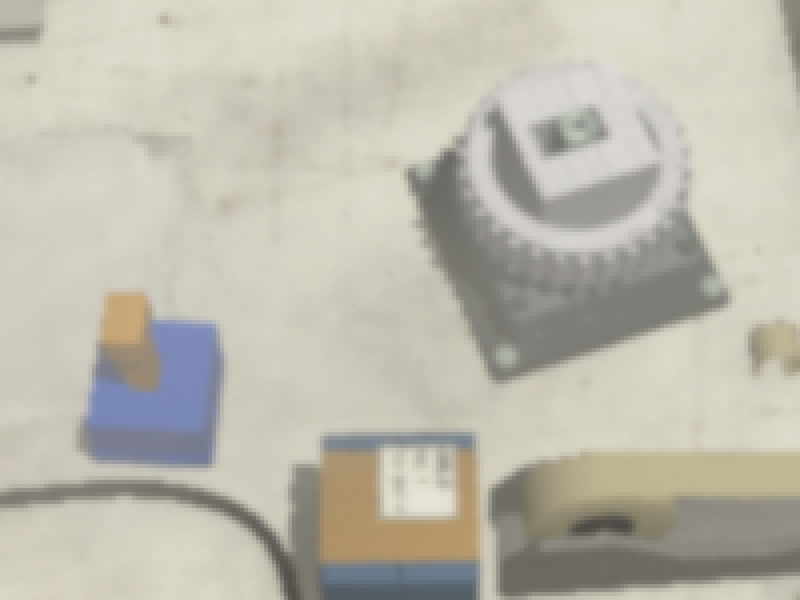

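View pics/b.png

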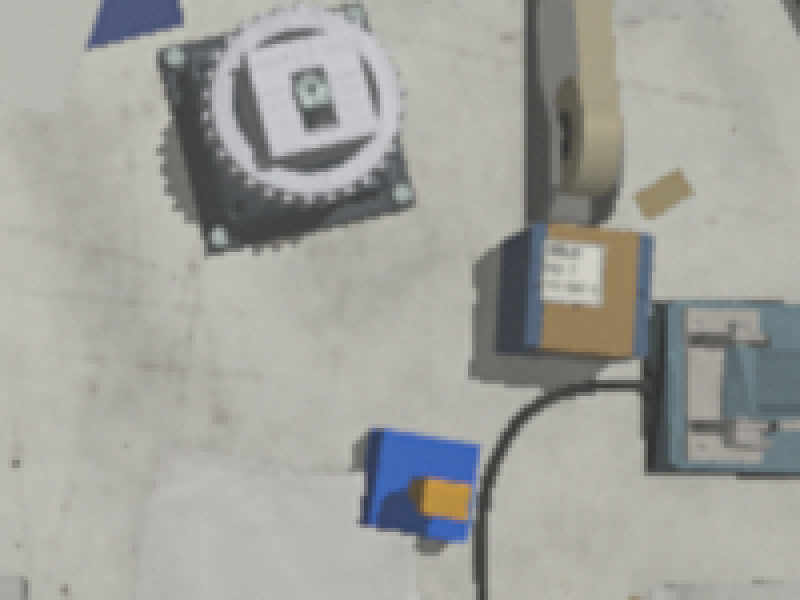

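View pics/top0.png

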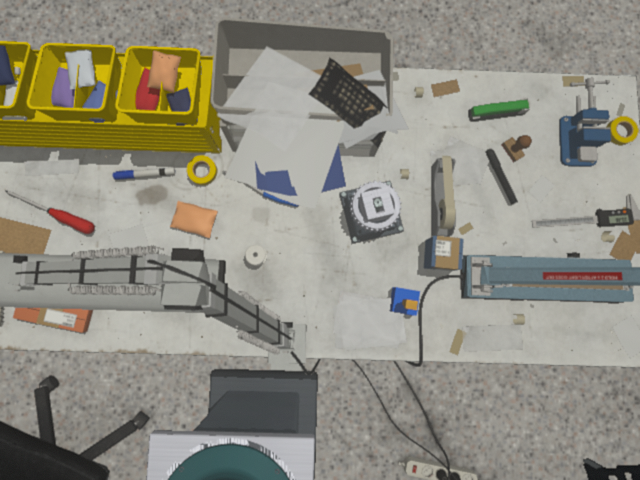

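```bash
python3 - <<'E'
from h import *
np.set_printoptions(precision=4,suppress=True)
b=cv2.imread("pics/top0.png");a=cv2.imread("pics/scene0.png")
B=lambda u,v:[300+(u+.5)/4-.5,180+(v+.5)/4-.5]
f=np.array([at_z("top",B(*p),.008)[:2] for p in[(160,48),(360,5),(413,205),(207,255)]])
h=np.array([at_z("top",B(*p),.094)[:2] for p in[(248,50),(356,30),(381,138),(274,160)]])
s=np.array([at_z("top",B(*p),.036)[:2] for p in[(372,430),(480,447),(470,543),(365,525)]])
for n,c in(("foot",f),("hub",h),("stand",s)):
    # order TL,TR,BR,BL : up=+x
    ux=(c[0]-c[3]+c[1]-c[2]); uy=(c[0]-c[1]+c[3]-c[2]); print(n,c.mean(0),np.linalg.norm(ux)/2,np.linalg.norm(uy)/2,"yaw",np.arctan2(ux[1],ux[0]),np.arctan2(-uy[0],uy[1]))
for n,im in(("top",b),("scene",a)):
    hsv=cv2.cvtColor(im,cv2.COLOR_BGR2HSV); m=cv2.inRange(hsv,(10,110,90),(28,255,255))
    k,l,st,ce=cv2.connectedComponentsWithStats(m)
    for i in range(1,k):
        if 20<st[i,4]<400 and abs(ce[i][0]-(411 if n=="top" else 252))<15 and abs(ce[i][1]-(305 if n=="top" else 335))<25: print(n,st[i],ce[i])
print(proj("top",[.207,-.59,.405]),proj("scene",[.207,-.59,.405-.155]))
print([proj(n,[0.59,-.268,.094]) for n in("top","scene")])
E
```

```text
foot [ 0.5966 -0.2629] 0.10886948066287752 0.1077778654082759 yaw 0.2515270088703332 0.25924967374561203
hub [ 0.5961 -0.265 ] 0.05303746657091415 0.051593721764861704 yaw 0.23775032184025924 0.22763841503236062
stand [ 0.4161 -0.3279] 0.04625482022895849 0.052402921731855574 yaw -0.08716357383319773 -0.13254608782433897
top [405 300  12  10  99] [410.5455 304.2121]
[713.6411 502.9059] [ 30.7477 504.466 ]
[array([379.8832, 206.4651]), array([358.9109, 284.0258])]
```

```bash
python3 -m crank '[[1.7,2.2,-0.8,0,0,-0.0373,0.5],[1.7,2.2,-0.8,0,0,-0.0373,0.5],[1.7,2.2,-0.8,0,0,-0.0373,0.5],[1.7,2.2,-0.8,0,0,-0.0373,0.5],[1.7,2.2,-0.8,0,0,-0.0373,0.5],[1.7,2.2,-0.8,0,0,-0.0373,0.5],[1.7,2.2,-0.8,0,0,-0.0373,0.5],[1.7,2.2,-0.8,0,0,-0.0373,0.5],[1.7,2.2,-0.8,0,0,-0.0373,0.5],[1.7,2.2,-0.8,0,0,-0.0373,0.5],[1.7,2.2,-0.8,0,0,-0.0373,0.5],[1.7,2.2,-0.8,0,0,-0.0373,0.5],[0,0,0,0,0,0,0.5],[0,0,0,0,0,0,0.5]]' 40
python3 - <<'E'
from h import *
for n in("scene","top"):
    im=imaging.snapshot(n); cv2.imwrite(f"pics/{n}1.png",im)
    print([(np.round(r["position"],1).tolist(),round(r["conf"],2)) for r in finder.spot_point(n,"key_top")[:2]])
a=cv2.imread("pics/scene1.png");b=cv2.imread("pics/top1.png")
cv2.imwrite("pics/c.png",cv2.resize(np.hstack([a[250:400,200:300],b[230:380,340:440]]),(800,600),interpolation=3))
s=ctrl.get_state();print(s["ee_pos"],s["tcp_rot"],s["contact_force"])
E
```

```text
clock: 2.27
ee_pos: [0.4119, -0.3245, 0.3084]
tcp_rot: [[-0.107, -0.994, -0.0], [-0.994, 0.107, 0.001], [-0.001, 0.0, -1.0]]
contact_force: [-0.6, -0.6, 0.6]
gripper_width: 0.0428
[([250.5, 329.7], 0.66)]
[]
[ 0.41055058 -0.32661368  0.30893832] [[-1.10858241e-01 -9.93836213e-01  1.80436942e-04]
 [-9.93836134e-01  1.10858149e-01 -4.58158920e-04]
 [ 4.35332020e-04 -2.30115445e-04 -9.99999879e-01]] [-0.42730847  0.2311032  -0.43541517]
```

View pics/c.png

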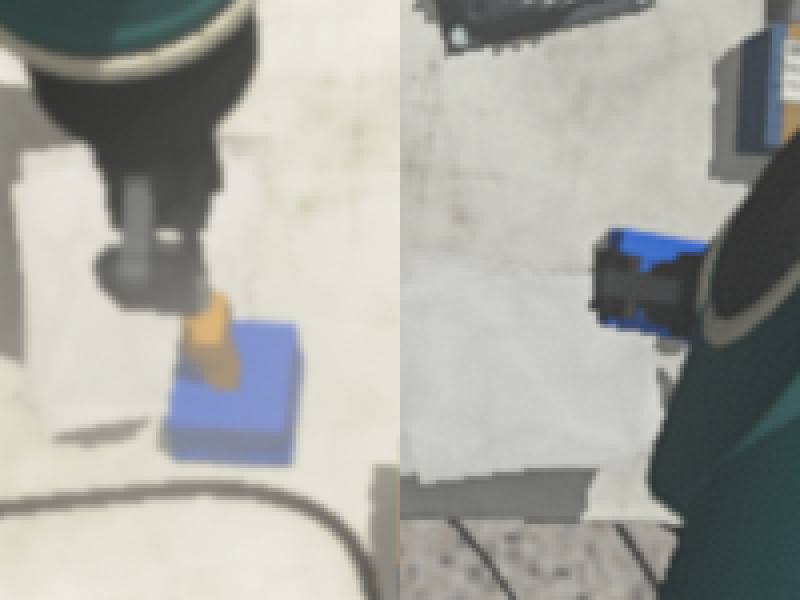

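```bash
python3 - <<'E'
from h import *
np.set_printoptions(precision=4,suppress=True)
print(at_z("scene",[252.7,327.7],.087),at_z("scene",[250.5,329.7],.087),at_z("top",[409.7,305.7],.087))
print(proj("scene",[.4105,-.3266,.136]),proj("scene",[.4105,-.3266,.1545]), "crop",(proj("scene",[.4105,-.3266,.136])-[200,250])*4)
for w in("scene","top"):
  print(w,[proj(w,[.4105-s*.11*.03,-.3266-s*.03,.14]) for s in(1,-1)])
# head model corners
o=np.array([.4153,-.3267,.010]); y=-.11; R=np.array([[np.cos(y),-np.sin(y),0],[np.sin(y),np.cos(y),0],[0,0,1]])
for p in[(-.012,-.011,.077),(.005,-.011,.077),(.005,.011,.077),(-.012,.011,.077),(-.012,-.011,.061)]:
  X=o+R@p; print((proj("scene",X)-[220,250])*4,(proj("top",X)-[300,180])*4)
E
```

```text
[ 0.4159 -0.3284  0.087 ] [ 0.4125 -0.3315  0.087 ] [ 0.4081 -0.3257  0.087 ]
[245.5741 311.9284] [244.1034 305.8625] crop [182.2964 247.7137]
scene [array([243.0051, 329.1341]), array([247.4172, 292.9524])]
top [array([434.4333, 307.2814]), array([399.6395, 302.3883])]
[ 95.4476 332.0985] [461.9836 516.6882]
[139.195  333.0841] [466.0181 479.5347]
[144.6839 282.0451] [418.5271 472.8352]
[101.6094 281.0966] [414.3624 509.969 ]
[100.2709 350.271 ] [453.9977 515.8709]
```

```bash
python3 -m crank '[[0.15,-0.2,-1.5,0,0,0,0.5],[0,0,-2,0,0,0,0.5],[0,0,-2,0,0,0,0.5],[0,0,-1.6,0,0,0,0.5],[0,0,-0.4,0,0,0,0.5],[0,0,0,0,0,0,0.4],[0,0,0,0,0,0,0],[0,0,0,0,0,0,0],[0,0,0,0,0,0,0],[0,0,0,0,0,0,0],[0,0,0,0,0,0,0],[0,0,0,0,0,0,0]]' 40
```

```text
clock: 3.47
ee_pos: [0.4128, -0.3279, 0.2343]
tcp_rot: [[-0.11, -0.994, 0.001], [-0.994, 0.11, -0.001], [0.001, -0.001, -1.0]]
contact_force: [-0.3, -0.4, 7.1]
gripper_width: 0.0209
```

```bash
python3 -m crank '[[0,0,1.5,0,0,0,0],[0,0,2.5,0,0,0,0],[0,0,2.5,0,0,0,0],[0.5,0.2,2,0,0,0.03,0],[1.9,0.65,1.5,0,0,0.055,0],[2.2,0.75,1,0,0,0.055,0],[2.2,0.75,0.5,0,0,0.055,0],[2.2,0.75,0,0,0,0.055,0],[2.2,0.75,0,0,0,0.055,0],[2.2,0.75,0,0,0,0.055,0],[1.9,0.65,0,0,0,0.055,0],[1,0.35,0,0,0,0,0],[0.5,0.3,0,0,0,0,0],[0.2,0,0,0,0,0,0],[0,0,0,0,0,0,0],[0,0,0,0,0,0,0],[0,0,0,0,0,0,0]]'
python3 - <<'E'
from h import *
np.set_printoptions(precision=4,suppress=True)
for n in("scene","top"):
    im=imaging.snapshot(n); cv2.imwrite(f"pics/{n}2.png",im)
    for l in("gib_key","keyway_mouth","key_top"):print(n,l,[(np.round(r["position"],1).tolist(),round(r["conf"],2)) for r in finder.spot_point(n,l)[:2]])
a=cv2.imread("pics/scene2.png");b=cv2.imread("pics/top2.png")
cv2.imwrite("pics/d.png",cv2.resize(np.hstack([a[240:330,310:400],b[160:250,340:430]]),None,fx=4.4,fy=4.4*1.4/1.4,interpolation=3))
s=ctrl.get_state();print(s["ee_pos"],s["tcp_rot"],s["contact_force"],s["gripper_width"])
E
```

```text
clock: 4.88
ee_pos: [0.5819, -0.2693, 0.3488]
tcp_rot: [[0.299, -0.954, -0.0], [-0.954, -0.299, -0.0], [0.0, 0.0, -1.0]]
contact_force: [-0.7, 0.7, -0.4]
gripper_width: 0.0212
scene gib_key [([358.1, 272.5], 0.56)]
scene keyway_mouth [([355.9, 283.4], 0.87), ([360.4, 310.8], 0.3)]
scene key_top [([357.0, 246.7], 0.7)]
top gib_key []
top keyway_mouth []
top key_top [([259.9, 185.0], 0.16)]
[ 0.5826 -0.2687  0.3487] [[ 0.3004 -0.9538 -0.0001]
 [-0.9538 -0.3004  0.    ]
 [-0.0001  0.0001 -1.    ]] [-0.3397 -0.2447 -0.1768] 0.02114063892814388
```

View pics/d.png

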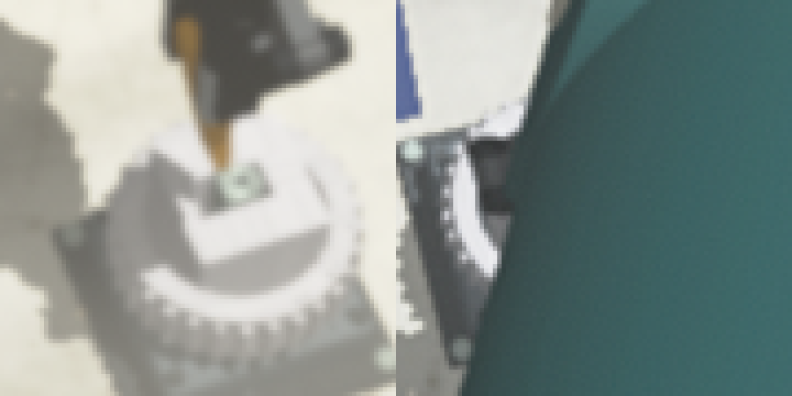

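```bash
python3 -m crank '[[0,0,-0.7,0,0,-0.05,0],[0,0,-0.7,0,0,0,0],[0,0,0,0,0,0,0],[0,0,0,0,0,0,0]]'
python3 - <<'E'
from h import *
np.set_printoptions(precision=4,suppress=True)
im=imaging.snapshot("scene"); cv2.imwrite("pics/scene3.png",im)
s=ctrl.get_state();p=s["ee_pos"];R=s["tcp_rot"];print(p,R[:,1])
kx=-R[:,1]; ky=-R[:,0]; z=np.array([0,0,1.]); o=p+[0,0,-.2243]+.0035*kx
kx=np.array([-R[0,1],-R[1,1],0]);print("yaw",np.arctan2(kx[1],kx[0]),o)
o=p+[0,0,-.2243]+.0035*kx
C=lambda X:(proj("scene",X)-[325,230])*10
for x,y,zz in[(0,0,0),(-.00275,-.007,0),(.00275,-.007,0),(.00275,.007,0),(-.012,-.011,.077),(.005,-.011,.077),(-.012,-.011,.061),(.005,-.011,.061)]:print((x,y,zz),C(o+x*kx+y*ky+zz*z))
# mouth and hub corners model
c=np.array([.5965,-.264,.094]);y=.25;ux=np.array([np.cos(y),np.sin(y),0]);uy=np.array([-np.sin(y),np.cos(y),0])
for n,x,yy in[("mouth",-.01175,0),("mL",-.01175-.00475,-.00825),("mLb",-.01175-.00475,.00825),("h--",-.026,-.026),("h+-",.026,-.026),("h-+",-.026,.026),("h++",.026,.026),("shaft",0,0)]:print(n,C(c+x*ux+yy*uy))
a=cv2.imread("pics/scene0.png")
cv2.imwrite("pics/e.png",np.hstack([cv2.resize(q[230:300,325:395],None,fx=5.7,fy=8,interpolation=2) for q in(im,a)]))
E
```

```text
clock: 5.62
ee_pos: [0.5826, -0.2685, 0.3342]
tcp_rot: [[0.254, -0.967, -0.001], [-0.967, -0.254, 0.001], [-0.001, 0.001, -1.0]]
contact_force: [0.3, 0.4, -0.2]
gripper_width: 0.0215
[ 0.5827 -0.2686  0.3346] [-0.9673 -0.2536  0.0002]
yaw 0.25644842183746097 [ 0.5861 -0.2677  0.1103]
(0, 0, 0) [320.1368 487.746 ]
(-0.00275, -0.007, 0) [320.4592 527.884 ]
(0.00275, -0.007, 0) [352.4255 517.9813]
(0.00275, 0.007, 0) [319.8177 448.0209]
(-0.012, -0.011, 0.077) [299.1907 294.9095]
(0.005, -0.011, 0.077) [406.0392 262.7964]
(-0.012, -0.011, 0.061) [294.0219 354.4594]
(0.005, -0.011, 0.061) [399.1819 322.6186]
mouth [308.5073 536.7376]
mL [299.7789 586.2737]
mLb [263.071  504.1405]
h-- [284.819 693.72 ]
h+- [584.8942 600.9229]
h-+ [170.6941 433.7233]
h++ [462.2371 346.7977]
shaft [375.5025 516.398 ]
```

View pics/e.png

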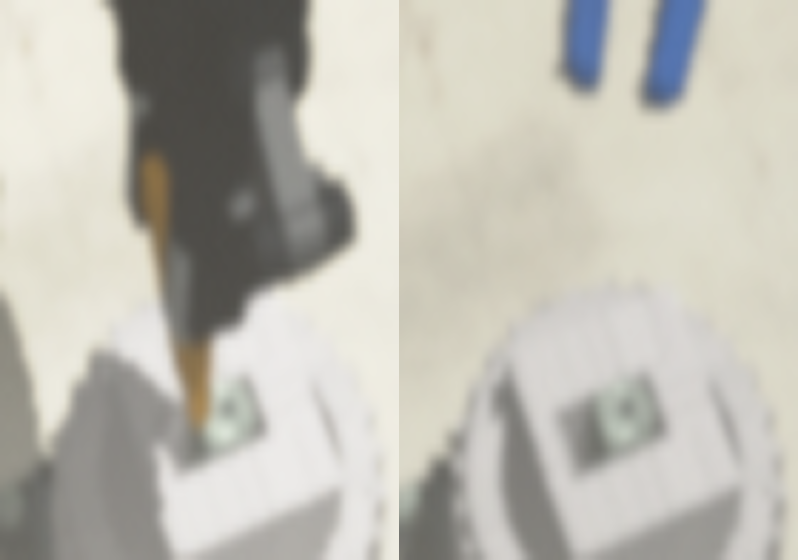

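```bash
python3 -m crank '[[0.1,0.03,-0.5,0,0,0,0],[0,0,-0.5,0,0,0,0],[0,0,-0.2,0,0,0,0],[0,0,-0.1,0,0,0,0],[0,0,0,0,0,0,0]]'; for i in 1; do python3 -m crank '[[0,0,-0.1,0,0,0,0],[0,0,-0.1,0,0,0,0],[0,0,0,0,0,0,0]]'; done;  python3 -m crank '[[0,0,-0.1,0,0,0,0],[0,0,-0.1,0,0,0,0],[0,0,0,0,0,0,0]]'
```

```text
clock: 6.08
ee_pos: [0.5836, -0.2684, 0.3213]
tcp_rot: [[0.253, -0.968, -0.001], [-0.968, -0.253, 0.0], [-0.0, 0.001, -1.0]]
contact_force: [-0.5, -0.7, 0.1]
gripper_width: 0.0213
clock: 6.33
ee_pos: [0.5836, -0.2684, 0.3196]
tcp_rot: [[0.252, -0.968, -0.0], [-0.968, -0.252, 0.0], [-0.0, 0.0, -1.0]]
contact_force: [0.3, -0.6, -1.1]
gripper_width: 0.0208
clock: 6.58
ee_pos: [0.5836, -0.2683, 0.3175]
tcp_rot: [[0.253, -0.968, -0.0], [-0.968, -0.253, 0.0], [-0.0, 0.0, -1.0]]
contact_force: [0.3, 0.9, -0.4]
gripper_width: 0.021
```

```bash
python3 -m crank '[[0,0,-0.1,0,0,0,0],[0,0,-0.1,0,0,0,0],[0,0,0,0,0,0,0]]';  python3 -m crank '[[0,0,-0.1,0,0,0,0],[0,0,-0.1,0,0,0,0],[0,0,0,0,0,0,0]]'
```

```text
clock: 6.83
ee_pos: [0.5836, -0.2683, 0.3154]
tcp_rot: [[0.252, -0.968, -0.0], [-0.968, -0.252, 0.0], [-0.0, 0.0, -1.0]]
contact_force: [-0.1, 0.2, -0.5]
gripper_width: 0.0214
clock: 7.08
ee_pos: [0.5836, -0.2683, 0.3134]
tcp_rot: [[0.252, -0.968, -0.0], [-0.968, -0.252, 0.0], [-0.0, 0.0, -1.0]]
contact_force: [0.8, 0.8, -1.2]
gripper_width: 0.0211
```

```bash
python3 -m crank '[[0,0,-0.1,0,0,0,0],[0,0,-0.1,0,0,0,0],[0,0,-0.1,0,0,0,0],[0,0,0,0,0,0,0]]';  python3 -m crank '[[0,0,-0.1,0,0,0,0],[0,0,-0.1,0,0,0,0],[0,0,-0.1,0,0,0,0],[0,0,0,0,0,0,0]]'
```

```text
clock: 7.42
ee_pos: [0.5836, -0.2684, 0.3104]
tcp_rot: [[0.252, -0.968, -0.0], [-0.968, -0.252, 0.0], [-0.0, 0.0, -1.0]]
contact_force: [0.3, 1.3, -1.7]
gripper_width: 0.0214
clock: 7.75
ee_pos: [0.5836, -0.2684, 0.3074]
tcp_rot: [[0.252, -0.968, -0.0], [-0.968, -0.252, 0.0], [-0.0, 0.0, -1.0]]
contact_force: [-0.2, 1.0, -0.6]
gripper_width: 0.0213
```

```bash
python3 -m crank '[[0,0,-0.1,0,0,0,0],[0,0,-0.1,0,0,0,0],[0,0,-0.1,0,0,0,0],[0,0,-0.1,0,0,0,0],[0,0,0,0,0,0,0]]';  python3 -m crank '[[0,0,-0.1,0,0,0,0],[0,0,-0.1,0,0,0,0],[0,0,-0.1,0,0,0,0],[0,0,-0.1,0,0,0,0],[0,0,0,0,0,0,0]]'
```

```text
clock: 8.17
ee_pos: [0.5836, -0.2684, 0.3034]
tcp_rot: [[0.252, -0.968, -0.0], [-0.968, -0.252, 0.0], [-0.0, 0.0, -1.0]]
contact_force: [0.0, 1.6, -1.4]
gripper_width: 0.0212
clock: 8.58
ee_pos: [0.5836, -0.2684, 0.2994]
tcp_rot: [[0.252, -0.968, -0.0], [-0.968, -0.252, 0.0], [-0.0, 0.0, -1.0]]
contact_force: [-0.2, 1.1, -0.9]
gripper_width: 0.0213
```

```bash
python3 -m crank '[[-0.01,0.05,-0.1,0,0,0,0],[0,0,-0.1,0,0,0,0],[0,0,-0.1,0,0,0,0],[0,0,0,0,0,0,0]]';  python3 -m crank '[[0,0,-0.1,0,0,0,0],[0,0,-0.1,0,0,0,0],[0,0,-0.1,0,0,0,0],[0,0,0,0,0,0,0]]'
```

```text
clock: 8.92
ee_pos: [0.5835, -0.268, 0.2964]
tcp_rot: [[0.252, -0.968, -0.0], [-0.968, -0.252, -0.0], [-0.0, 0.0, -1.0]]
contact_force: [-0.3, 0.0, -0.9]
gripper_width: 0.0212
clock: 9.25
ee_pos: [0.5837, -0.2679, 0.2937]
tcp_rot: [[0.252, -0.968, 0.0], [-0.968, -0.252, -0.0], [0.0, -0.0, -1.0]]
contact_force: [1.9, -0.5, -0.8]
gripper_width: 0.0213
```

```bash
python3 -m crank '[[0,0,0,0,0,0,0.35],[0,0,0,0,0,0,0.45],[0,0,0,0,0,0,0.5],[0,0,0,0,0,0,0.5],[0,0,0,0,0,0,0.5],[0,0,0,0,0,0,0.5],[0,0,0,0,0,0,0.5]]';  python3 -m crank '[[0,0,1,0,0,0,0.5],[0,0,2,0,0,0,0.5],[0,0,2,0,0,0,0.5],[0,0,1,0,0,0,0.5],[0,0,0,0,0,0,0]]'
python3 - <<'E'
from h import *
im=imaging.snapshot("scene"); cv2.imwrite("pics/scene4.png",im)
print([(l,[(np.round(r["position"],1).tolist(),round(r["conf"],2)) for r in finder.spot_point("scene",l)[:1]]) for l in("gib_key","key_top")])
cv2.imwrite("pics/f.png",cv2.resize(im[210:310,310:410],(600,600),interpolation=2))
E
```

```text
clock: 9.83
ee_pos: [0.5835, -0.2679, 0.2937]
tcp_rot: [[0.252, -0.968, -0.0], [-0.968, -0.252, 0.0], [-0.0, 0.0, -1.0]]
contact_force: [0.0, -0.7, 1.0]
gripper_width: 0.0427
clock: 10.25
ee_pos: [0.584, -0.268, 0.3566]
tcp_rot: [[0.252, -0.968, 0.004], [-0.968, -0.252, -0.002], [0.002, -0.003, -1.0]]
contact_force: [0.5, 0.1, -0.2]
gripper_width: 0.0322
[('gib_key', [([359.1, 292.5], 0.54)]), ('key_top', [([360.8, 269.6], 0.66)])]
```

View pics/f.png

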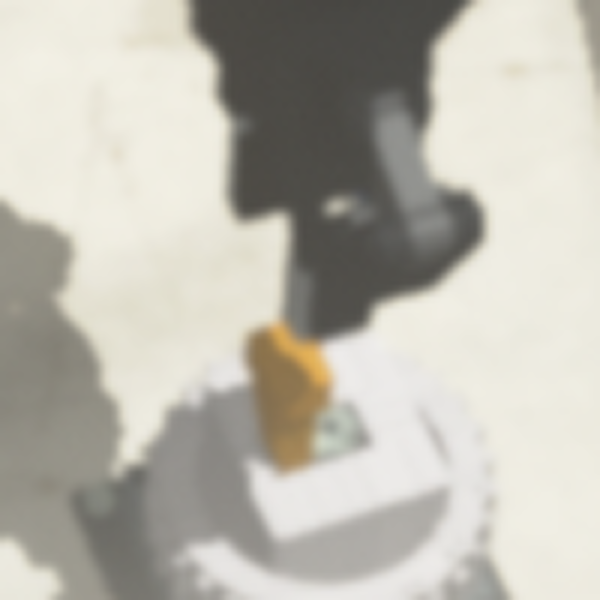

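```bash
python3 -m crank '[[0,0,-0.5,0,0,0,0],[0,0,-1,0,0,0,0],[0,0,-1,0,0,0,0],[0,0,-0.7,0,0,0,0],[0,0,-0.2,0,0,0,0],[0,0,0,0,0,0,0],[0,0,0,0,0,0,0]]';  python3 -m crank '[[0,0,-0.1,0,0,0,0],[0,0,-0.1,0,0,0,0],[0,0,-0.1,0,0,0,0],[0,0,0,0,0,0,0]]'; python3 -m crank '[[0,0,-0.1,0,0,0,0],[0,0,-0.1,0,0,0,0],[0,0,0,0,0,0,0]]'; python3 -m crank '[[0,0,-0.1,0,0,0,0],[0,0,-0.1,0,0,0,0],[0,0,0,0,0,0,0]]'
```

```text
clock: 10.98
ee_pos: [0.5836, -0.2679, 0.3196]
tcp_rot: [[0.252, -0.968, -0.0], [-0.968, -0.252, 0.0], [-0.0, 0.0, -1.0]]
contact_force: [0.2, 0.4, -0.1]
gripper_width: 0.0001
clock: 11.32
ee_pos: [0.5835, -0.2679, 0.3166]
tcp_rot: [[0.252, -0.968, -0.0], [-0.968, -0.252, 0.0], [-0.0, 0.0, -1.0]]
contact_force: [0.0, -0.1, 0.2]
gripper_width: 0.0002
clock: 11.57
ee_pos: [0.5835, -0.2679, 0.3145]
tcp_rot: [[0.252, -0.968, -0.0], [-0.968, -0.252, 0.0], [-0.0, 0.0, -1.0]]
contact_force: [-0.6, 0.7, -0.7]
gripper_width: 0.0
clock: 11.82
ee_pos: [0.5837, -0.2679, 0.3128]
tcp_rot: [[0.252, -0.968, 0.0], [-0.968, -0.252, -0.0], [0.0, -0.0, -1.0]]
contact_force: [1.1, -0.4, 2.5]
gripper_width: -0.0005
```

```bash
for i in 1; do python3 -m crank '[[0,0,-0.1,0,0,0,0],[0,0,0,0,0,0,0]]'; done | grep -E "ee_pos|force"; python3 -m crank '[[0,0,-0.1,0,0,0,0],[0,0,0,0,0,0,0]]'| grep -E "ee_pos|force"; python3 -m crank '[[0,0,-0.1,0,0,0,0],[0,0,0,0,0,0,0]]'| grep -E "ee_pos|force"
```

```text
ee_pos: [0.5838, -0.2679, 0.312]
contact_force: [1.3, -0.4, 4.5]
ee_pos: [0.5838, -0.2679, 0.3112]
contact_force: [0.9, -0.9, 5.1]
ee_pos: [0.5839, -0.268, 0.3104]
contact_force: [1.1, -0.4, 7.8]
```

```bash
python3 -m crank '[[0,0,-0.1,0,0,0,0],[0,0,0,0,0,0,0]]'| grep -E "ee_pos|force"; python3 -m crank '[[0,0,-0.1,0,0,0,0],[0,0,0,0,0,0,0]]'| grep -E "ee_pos|force"
```

```text
ee_pos: [0.584, -0.268, 0.3096]
contact_force: [0.1, 0.3, 9.7]
ee_pos: [0.5841, -0.268, 0.3088]
contact_force: [0.3, -0.1, 12.0]
```

```bash
python3 -m crank '[[0,0,-0.1,0,0,0,0],[0,0,0,0,0,0,0]]'| grep -E "ee_pos|force"
```

```text
ee_pos: [0.5841, -0.2681, 0.308]
contact_force: [1.0, -0.3, 13.1]
```

```bash
python3 -m crank '[[0,0,-0.1,0,0,0,0],[0,0,0,0,0,0,0]]'| grep -E "ee_pos|force"; python3 -m crank '[[0,0,-0.05,0,0,0,0],[0,0,0,0,0,0,0]]'| grep -E "ee_pos|force";python3 -m crank '[[0,0,0,0,0,0,0],[0,0,0,0,0,0,0]]'| grep -E "ee_pos|force"
```

```text
ee_pos: [0.5842, -0.2681, 0.3072]
contact_force: [0.3, -0.6, 14.8]
ee_pos: [0.5842, -0.2681, 0.3069]
contact_force: [-0.3, 0.4, 17.8]
ee_pos: [0.5843, -0.2681, 0.3069]
contact_force: [-0.6, -0.2, 18.5]
```

```bash
python3 -m crank '[[0,0,-0.05,0,0,0,0],[0,0,-0.05,0,0,0,0],[0,0,0,0,0,0,0],[0,0,0,0,0,0,0]]'| grep -E "ee_pos|force"
```

```text
ee_pos: [0.5843, -0.2682, 0.3061]
contact_force: [-0.2, -0.8, 20.5]
```

```bash
python3 -m crank '[[0,0,0.3,0,0,0,0],[0,0,0.3,0,0,0,0],[0,0,0,0,0,0,0],[0,0,0,0,0,0,0]]'| grep -E "ee_pos|force"; python3 -m crank '[[0,0,-0.2,0,0,0,0],[0,0,-0.1,0,0,0,0],[0,0,-0.05,0,0,0,0],[0,0,0,0,0,0,0],[0,0,0,0,0,0,0]]'| grep -E "ee_pos|force"
```

```text
ee_pos: [0.5834, -0.2678, 0.31]
contact_force: [0.8, -0.1, -0.4]
ee_pos: [0.5835, -0.2678, 0.3065]
contact_force: [-0.2, 0.3, 0.8]
```

```bash
python3 -m crank '[[0,0,1,0,0,0,0],[0,0,2.5,0,0,0,0],[0,0,3,0,0,0,0],[0,0,3,0,0,0,0],[0,0,1,0,0,0,0],[0,0,0,0,0,0,0],[0,0,0,0,0,0,0]]'| grep -E "clock|ee_pos|force"
python3 - <<'E'
from h import *
im=imaging.snapshot("scene"); cv2.imwrite("pics/g.png",cv2.resize(im[210:310,310:410],(600,600),interpolation=2))
E
```

```text
clock: 14.98
ee_pos: [0.5834, -0.2678, 0.4123]
contact_force: [1.1, -0.0, -0.2]
```

View pics/g.png

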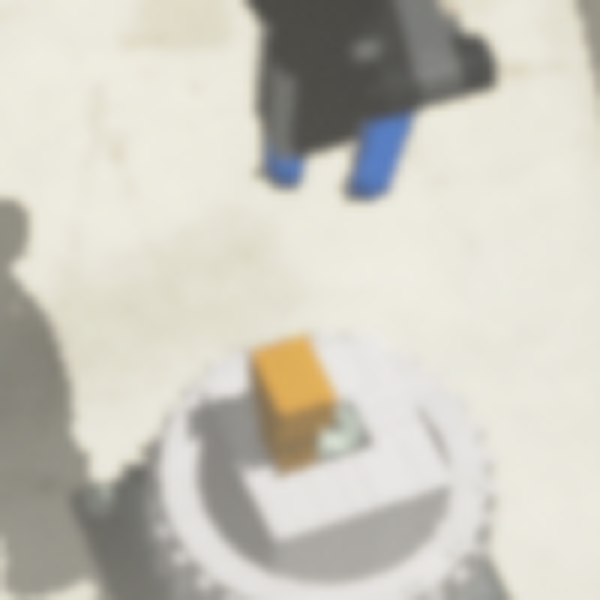

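The last picture shows the key upright and seated in the keyway at about (290, 400), with the fingers well clear of it.

```bash
python3 -c "
from station import job_done; job_done()"
```

```text
the job is handed in; nothing more can be done
```

I lifted the key out of its stand, started it about 25 mm deep in the keyway and let go. It dropped loosely to about 31 mm. I then pressed it down with shut fingers in steps of 1 mm or less and handed the job in after about 15 s of the 54 s allowed.

- **Tightness:** the pressing force rose steadily to about 18–20 N, a little above the 15 N aim. The key went down about 7 mm from first touch. At the 1-in-7 slope that means the shaft is pushed aside by about 1.0 mm, against limits of 0.8 to 2.4 mm. I worked this out from travel and force, because the shaft's movement could not be read directly.
- **Last checks:** a light re-touch met the key head at the pressed height to within about 0.4 mm, so it had not sprung back. The final picture shows the key upright in the keyway with the gripper clear.
- **Camera disagreement:** the two cameras differed by 2–4 mm on the key's position. The arm also blocked the top camera over the unit, so I finished the insertion by force feel.
- **Not checked:** I did not re-measure the bystanders. The forces gave no sign of touching any of them.

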